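Fit the bent staining rail into the staining trough

TASK

Take the bent steel slide rail off the grey drainer and fit it in the staining trough: tuck its two open ends under the trough's flange into the two notches, then swing the loop down inside the opposite wall so that the rail lies level on the notches and the ledge, and let go of it. Leave the bottle, the jar and the slide box where they are.

Things in the scene. Friction and masses are not known exactly. Their poses are not given: they have to be found in the camera images.
- rail_mid (a point): The slide rail, a flat U of 10 mm round steel tube, 200 mm long, 60 mm wide, about 0.1 kg: two parallel legs (centre lines 50 mm apart) joined at one end by a cross-bar, the loop. Point: midway along, between the legs, at tube-centre height. x runs along the legs from open ends to loop, z up. Centre of mass about 10 mm from it towards the loop. Can be gripped across both legs (60 mm).
- rail_end_a (a point): One open end of the rail: centre of the leg's rounded tip, which ends 5 mm further on. 95 mm from rail_mid along -x and 25 mm to +y. Axes as rail_mid.
- rail_end_b (a point): The other open end of the rail, likewise, 25 mm to -y of its middle line.
- rail_loop (a point): Middle of the rail's cross-bar (tube centre), 95 mm from rail_mid along +x. Axes as rail_mid.
- drainer: Fixed grey drainer tray, 260 x 180 mm, floor 4 mm thick, rim 8 mm high. Four cross ribs (8 mm thick, 140 mm long) at 55 and 95 mm either side of its middle, tops 26 mm up, carry the rail, whose tube centre starts 31 mm above the bench; 102 mm are free for fingers between the inner ribs. Origin: centre of the underside, x along its length.
- trough: Fixed white open-topped enamelled staining trough, inside 206 (x) by 240 mm (y), walls 3 mm, rims 61 mm above the bench, inner floor 6 mm up. Origin: centre of the underside; x (across the robot, towards its right) points from the flanged wall to the plain wall with the ledge. The fitted rail lies along x, its loop at +x, tube centre 45 mm above the bench, with up to 6 mm of end play.
- flange (a point): Middle of the inner edge of the flange that is folded inwards from the top of the trough's -x wall: 16 mm deep, 3 mm thick, underside 58 mm above the bench; the point is at the underside. From this edge to the opposite wall are only 190 mm, so the 200 mm rail goes in tilted, open ends first, and pushed up to the flanged wall. Axes as the trough.
- wall_mid (a point): On the inner face of the flanged wall, mid-width, 40 mm above the bench. A steel rest 120 mm wide, screwed here through slots, stands out 34 mm under the flange and shows for 18 mm beyond it. It sits up to 7 mm to either side (y) of this point: look or feel for it. In it two notches along x, 14 mm wide, 25 mm either side of its middle; floors 40 mm, ridges beside them 50 mm above the bench.
- ledge (a point): Plain ledge for the loop on the trough's +x wall, 30 mm deep, 120 mm wide. Point: middle of its top, 15 mm from that wall, 40 mm above the bench. Axes as the trough.
- stain_bottle: Amber stain bottle, 56 mm across, 115 mm high, standing; bystander. Origin at the centre of its underside.
- slide_jar: Screw-cap slide jar, 68 mm across, 95 mm high, standing; bystander. Origin at the centre of its underside.
- slide_box: Closed grey slide box, 100 x 170 x 35 mm; bystander. Origin at the centre of its underside.

How it is judged (in metres and radians):
At the end, for the whole second after the job is handed in: The rail lies still: both open ends under the flange (tip centres within 14 mm of the flanged wall), one in each notch (13 to 37 mm either side of the trough's middle), and ends and loop with their tube centre 42 to 48 mm above the bench: down on the notch floors and the ledge, not on the ridges (x of each of rail_end_a, rail_end_b in the frame of trough below -0.089 m and z of rail_end_a in the frame of trough between 0.042 and 0.048 m and z of rail_end_b in the frame of trough between 0.042 and 0.048 m and ((y of rail_end_a in the frame of trough between 0.013 and 0.037 m and y of rail_end_b in the frame of trough between -0.037 and -0.013 m) or (y of rail_end_b in the frame of trough between 0.013 and 0.037 m and y of rail_end_a in the frame of trough between -0.037 and -0.013 m)) and z of rail_loop in the frame of trough between 0.042 and 0.048 m and linear speed of rail below 0.02 m/s and angular speed of rail below 0.1 rad/s); the robot touches nothing.
It fails at once if the stain bottle was moved or tipped (distance of stain_bottle from where it was at the start of the episode above 0.03 m or angle between stain_bottle's own z axis and vertical above 0.4 rad).
It fails at once if the slide jar was moved or tipped (distance of slide_jar from where it was at the start of the episode above 0.03 m or angle between slide_jar's own z axis and vertical above 0.4 rad).
It fails at once if the slide box was moved (distance of slide_box from where it was at the start of the episode above 0.03 m).
It also fails if it takes over 64 s, if anything falls off the work surface, if the arm or the gripper's body presses on something with over 40 N, if the wrist force passes 120 N, or if a joint passes its speed limit or range.

ROBOT

A 6-joint arm with a two-finger parallel gripper is mounted at the origin on the work surface. World frame = base frame: x ahead of the robot, y to its left, z up, the work surface at z = 0. Lengths are in m, angles in degrees, forces in N, time in s.
With the tool pointing down it reaches from about 0.25 to 0.775 m from the base axis. Payload 4 kg.
Tool frame: the origin (TCP) lies midway between the tips of the shut fingers; the grasp point (between the pads) lies 19 mm behind it; z points along the fingers, y is the direction in which the jaws open and shut (so a half turn about z gives the same grasp; the last joint's range is limited). The gripper opens to 94 mm and grips with 3 to 60 N. Pads are 16 mm wide; open, the fingers measure 119 mm over their backs; the gripper's body (75 mm by 177 mm) begins 78 mm behind the grasp point.
Start: joints at [-68.933, 4.996, 78.535, -0, 96.463, -5.907], TCP at [0.249, -0.49, 0.206] pointing down, gripper open.
Joint ranges: [-177.83, 177.83], [-43.37, 116.18], [15.69, 146.23], [-61.86, 241.86], [9.47, 152.12], [-147.06, 147.06]. Speed limits (degrees/s): [159.86, 159.86, 180, 180, 180, 180].

INTERFACE

Orientations are given as [roll, pitch, yaw] about the fixed x, y, z axes, in that order (R = Rz(yaw) Ry(pitch) Rx(roll)).
In Python, from rig import state, snapshot, camera_info, hand_in, search_frame, regions_of, landmark_of gives the robot as it stands.
- The arm moves only by the tool play_rows, never from a script. Its arguments are lists of equal length, an entry for each row: "offset": the shift along the tool's x, y, z in m, a list of three; "twist": the turn, a rotation vector about the tool's x, y, z in rad, a list of three; "grip": the opening, from -1 (shut) to 1 (fully open). A call has 1 to 12 rows; each row shifts and turns the commanded pose from where the row before left it, along the tool's axes as they then stand; what a row does not reach is not made up. A row lasts 1/12 s, in which the tool goes at most 41.7 mm and 7.16 degrees, less where a joint would pass 70% of its speed; a pose out of reach is approached as far as the arm can. A call with a gripper value outside its range is refused whole. The fingers move at their own pace and stop on an object; the grip force is fixed at half the most. Time passes only in rows, so rows that do not move let the fingers close. It gives the time, the measured TCP pose, the force and the opening at its end, in the units of the state.
- state(): the state, without advancing time (a new reading comes with each control period).
- snapshot(name): name is "scene" or "top"; returns (picture, depth): 384x512x3 uint8, red, green, blue; 384x512 float32, m along the optical axis (not along the pixel's ray), 0 where there is no reading.
- camera_info(name): a dict with "fx", "fy", "cx", "cy" (pixels), "xyz" and "rotation" of the camera in the world. Camera axes: x right, y down, z forward; pixel columns grow to the right and rows downward; lengths in m; the calibration is good to about 2 mm. A picture is of the moment at which its call begins. camera_info takes no time and is no camera call.
- hand_in(): hands the job in, once; it reports no verdict.
Trained networks look in the newest picture that a camera, given by its name, has taken for a name from the list of things; names that differ only in an ending like _2 or _b are one class to them, and where a whole thing is asked for, a point or a joint stands for the part that bears it (a point fixed in the world has none). Each returns a list of dicts, best first, with "confidence" (0 to 1); they miss things now and then, are a little off and sometimes report something else, mostly with a low value. They report only what shows in the picture. A call takes as long as a camera call.
- search_frame(target, camera): "centre" ([x, y, z] in m, in the coordinates of the camera as it stood for that picture, good to about 4 mm: the middle of the surface that is visible of it).
- regions_of(target, camera): "mask" (384x512 bool, what is visible of it).
- landmark_of(target, camera): "centre" ([x, y, z] in m, in the coordinates of the camera as it stood for that picture, good to about 4 mm: a listed point, or the origin of a listed thing).
The state is a dict: "t": time; "joint_positions": joint angles; "qvel": joint speeds; "joint_torque": joint torques, N m; "eef_pos": TCP position; "tool_rot": TCP orientation; "ft_force": force on the tool from outside, world axes, zero at the start; "ft_torque": the same for the moment, N m; "opening": finger opening in m.
Only numpy, scipy, OpenCV 4.12 (cv2) and the standard library are available. Lean on these libraries where they do the work, as an engineer would, in place of code of your own. Each camera call takes 0.05 s, during which the arm holds its last target. There are 200 camera calls.

## Working session

There is one attempt and no reset: what is moved stays moved. The work goes in short steps, Python scripts to look and compute and a tool call to move; the robot and the scene stay as the last step left them, time stands still between calls to the robot, and variables do not carry over. Pictures are saved under pics/ and viewed, about 8 in all and at most 12, crops included, and the job is handed in when it is done.

Besides the shell and the picture viewer there is one more tool, called after "Call:" as name(argument=value, ...) on one line, values as JSON. play_rows: Moves the arm, as the interface text tells. Its arguments: {"type":"object","properties":{"offset":{"type":"array"},"twist":{"type":"array"},"grip":{"type":"array"}},"required":["offset","twist","grip"]}

```bash
mkdir -p pics; cat > h.py <<'E'
import numpy as np, cv2
from rig import *
def w(cam,p):
    c=camera_info(cam); R=np.array(c["rotation"]); return R@np.array(p)+np.array(c["xyz"])
def cloud(cam,d):
    c=camera_info(cam); v,u=np.mgrid[:384,:512]
    P=np.stack([(u-c["cx"])/c["fx"]*d,(v-c["cy"])/c["fy"]*d,d],-1)
    return P@np.array(c["rotation"]).T+np.array(c["xyz"])
E
python3 - <<'E'
from h import *
np.set_printoptions(precision=4,suppress=True)
s=state();print(s)
ims=[]
for cam in["scene","top"]:
    p,d=snapshot(cam);ims.append(p);np.savez(f"{cam}0.npz",p=p,d=d)
    c=camera_info(cam);print(cam,c)
    for n in["rail_mid","rail_end_a","rail_loop","drainer","trough","flange","wall_mid","ledge","stain_bottle","slide_jar","slide_box"]:
        print(n,[(round(float(r["confidence"]),2),w(cam,r["centre"])) for r in landmark_of(n,cam)[:3]])
im=np.hstack(ims);cv2.imwrite("pics/a.png",cv2.resize(ims[0],(800,600))[:,:,::-1]);cv2.imwrite("pics/b.png",cv2.resize(ims[1],(800,600))[:,:,::-1])
E
```

```text
{'t': 0.0, 'joint_positions': array([-68.9321,   5.0389,  78.6239,  -0.0016,  96.4626,  -5.9068]), 'qvel': array([-0.0195,  0.0504, -0.0146, -0.0599,  0.0259, -0.0054]), 'joint_torque': array([ -0.0017, -34.018 , -30.2428,   0.0715,   0.0331,  -0.0002]), 'eef_pos': array([ 0.2493, -0.4897,  0.2043]), 'tool_rot': array([-179.8751,   -0.0114,   26.9745]), 'ft_force': array([-0.1413,  0.0276,  0.1422]), 'ft_torque': array([0.0194, 0.0022, 0.051 ]), 'opening': 0.09402129464862109}
scene {'fx': 464.05448600087135, 'fy': 464.05448600087135, 'cx': 254.39226801978884, 'cy': 191.7127417795837, 'xyz': array([1.2944, 0.4153, 1.2515]), 'rotation': array([-146.265 ,   -0.1677,  115.4136])}
rail_mid [(0.78, array([219.2046, 218.3255, 219.1616])), (0.44, array([188.2317, 187.3526, 188.1887]))]
rail_end_a [(0.57, array([207.6024, 206.7232, 207.5594])), (0.54, array([205.0493, 204.1701, 205.0063]))]
rail_loop [(0.78, array([232.8513, 231.9722, 232.8083]))]
drainer [(0.67, array([223.9339, 223.0547, 223.8909]))]
trough [(0.79, array([152.4591, 151.5799, 152.4161]))]
flange [(0.75, array([133.6981, 132
[... 792 characters left out ...]
36, -160.323 , -158.9917])), (0.26, array([-110.4907, -110.8901, -109.5588]))]
rail_loop [(0.76, array([-187.1614, -187.5608, -186.2295]))]
drainer [(0.92, array([-176.4689, -176.8683, -175.537 ]))]
trough [(0.67, array([-98.5372, -98.9366, -97.6053]))]
flange [(0.84, array([-78.7292, -79.1287, -77.7973]))]
wall_mid [(0.85, array([-77.1144, -77.5138, -76.1825]))]
ledge [(0.63, array([-109.8511, -110.2505, -108.9192]))]
stain_bottle [(0.9, array([-157.8819, -158.2813, -156.95  ])), (0.53, array([-99.2035, -99.6029, -98.2716]))]
slide_jar [(0.9, array([-137.8551, -138.2545, -136.9232]))]
slide_box [(0.66, array([-46.9532, -47.3526, -46.0213])), (0.22, array([-157.5158, -157.9152, -156.5839]))]
```

View pics/a.png

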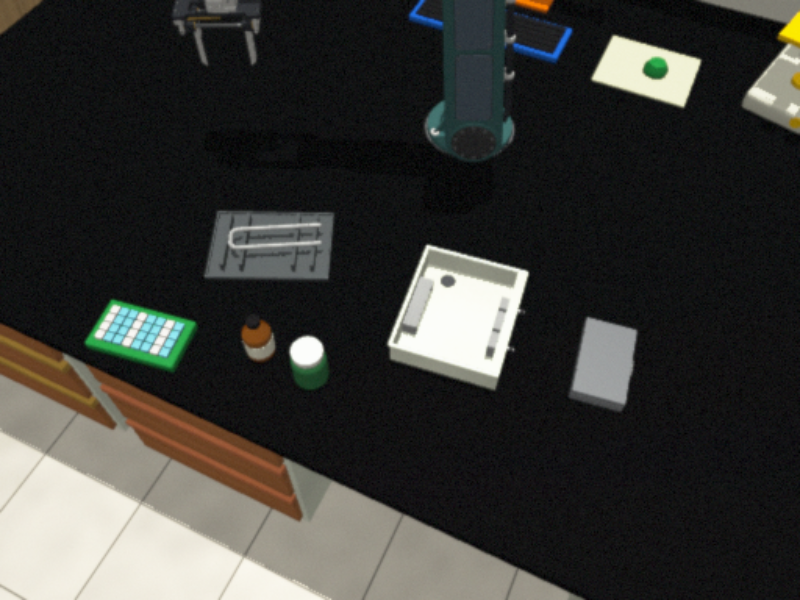

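View pics/b.png

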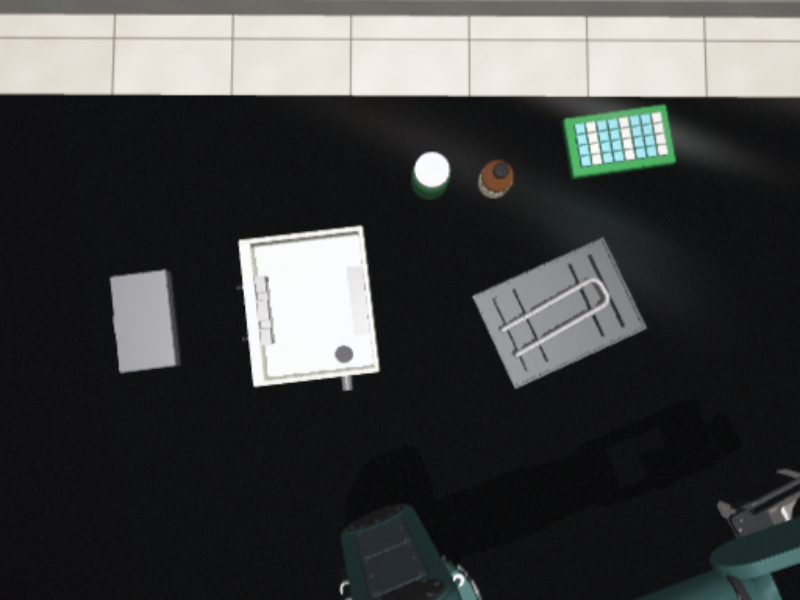

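The top view shows the trough at about (310,305), with the flange and notched rest on its left wall near x=262 and the ledge at (357,300). The rail lies on the drainer with its open ends at (503,329)/(517,353) and its loop at (605,292). The camera rotation is rpy in degrees, so I'll fix my helper.

```bash
cat > h.py <<'E'
import numpy as np, cv2
from scipy.spatial.transform import Rotation as Ro
from rig import *
np.set_printoptions(precision=4,suppress=True)
def pose(cam):
    c=camera_info(cam); return Ro.from_euler("xyz",c["rotation"],degrees=True).as_matrix(),np.array(c["xyz"]),c
def w(cam,p):
    R,t,c=pose(cam); return R@np.array(p)+t
def cloud(cam,d):
    R,t,c=pose(cam); v,u=np.mgrid[:384,:512]
    P=np.stack([(u-c["cx"])/c["fx"]*d,(v-c["cy"])/c["fy"]*d,d],-1)
    return P@R.T+t
def atz(cam,u,v,z):
    R,t,c=pose(cam); r=R@np.array([(u-c["cx"])/c["fx"],(v-c["cy"])/c["fy"],1]); return t+r*(z-t[2])/r[2]
E
python3 - <<'E'
from h import *
for cam in["scene","top"]:
    p,d=snapshot(cam)
    for n in["rail_mid","rail_end_a","rail_loop","drainer","trough","flange","wall_mid","ledge","stain_bottle","slide_jar","slide_box"]:
        print(cam,n,*[(round(float(r["confidence"]),2),w(cam,r["centre"])) for r in landmark_of(n,cam)[:2]])
p,d=snapshot("top"); C=cloud("top",d)
m=regions_of("rail_mid","top"); 
M=m[0]["mask"]; Q=C[M]; print("rail",M.sum(),m[0]["confidence"],np.median(Q,0))
print("rail z pct",np.percentile(Q[:,2],[5,25,50,75,95]))
r=cv2.minAreaRect(np.array([atz("top",u,v,.033)[:2]*1000 for v,u in np.argwhere(M)],np.float32));print(r)
T=regions_of("trough","top")[0]["mask"]
rim=T&(abs(C[...,2]-.061)<.006); print("rim",rim.sum())
r=cv2.minAreaRect((C[rim][:,:2]*1000).astype(np.float32));print(r, "expect 212x246 outer")
# enlarged crop of trough
cv2.imwrite("pics/c.png",cv2.resize(p[135:255,145:250],None,fx=5,fy=5,interpolation=cv2.INTER_CUBIC)[:,:,::-1])
E
```

```text
scene rail_mid (0.67, array([ 0.5205, -0.2403,  0.0316])) (0.49, array([ 0.5295, -0.2484,  0.0025]))
scene rail_end_a (0.93, array([ 0.4964, -0.146 ,  0.0329])) (0.67, array([ 0.7695, -0.0162, -0.0017]))
scene rail_loop (0.86, array([ 0.569 , -0.3219,  0.0332]))
scene drainer (0.83, array([ 0.5301, -0.2502,  0.0008]))
scene trough (0.58, array([0.5418, 0.2002, 0.0046]))
scene flange (0.79, array([0.5277, 0.286 , 0.061 ])) (0.31, array([ 0.4959, -0.1486,  0.0276]))
scene wall_mid (0.63, array([0.5232, 0.3   , 0.0375]))
scene ledge (0.94, array([0.5437, 0.1097, 0.0372]))
scene stain_bottle (0.66, array([ 0.7644, -0.1328,  0.0017]))
scene slide_jar (0.64, array([ 0.7677, -0.0147, -0.0005])) (0.52, array([ 0.5716, -0.3221,  0.0334]))
scene slide_box (0.61, array([0.5085, 0.4865, 0.0026]))
top rail_mid (0.62, array([ 0.5206, -0.239 ,  0.0286]))
top rail_end_a (0.85, array([ 0.4534, -0.1708,  0.031 ])) (0.71, array([ 0.4961, -0.144 ,  0.0313]))
top rail_loop (0.84, array([ 0.5691, -0.3214,  0.0364]))
top drainer (0.59, array([ 0.5305, -0.2459, -0.0004]))
top trough (0.8, array([0.5416, 0.1962, 0.0016]))
top flange (0.57, array([0.528 , 0.2808, 0.0564])) (0.33, array([0.5126, 0.4919, 0.0022]))
top wall_mid (0.64, array([0.5262, 0.3002, 0.0404])) (0.52, array([ 0.5359,  0.1959, -0.0006]))
top ledge (0.72, array([0.5425, 0.114 , 0.0412])) (0.58, array([ 0.5205, -0.2387,  0.0288]))
top stain_bottle (0.64, array([ 0.7624, -0.1282,  0.0005]))
top slide_jar (0.73, array([ 0.7698, -0.0154,  0.0019]))
top slide_box (0.82, array([0.513 , 0.4912, 0.0025])) (0.43, array([ 0.765 , -0.1303, -0.003 ]))
rail 616 0.74 [ 0.5236 -0.239   0.0349]
rail z pct [0.0053 0.0325 0.0349 0.0371 0.0397]
((522.1470336914062, -238.052734375), (63.431827545166016, 198.08221435546875), 30.951152801513672)
rim 1341
((536.3772583007812, 196.14857482910156), (254.22866821289062, 216.33273315429688), 6.990901947021484) expect 212x246 outer
```

View pics/c.png

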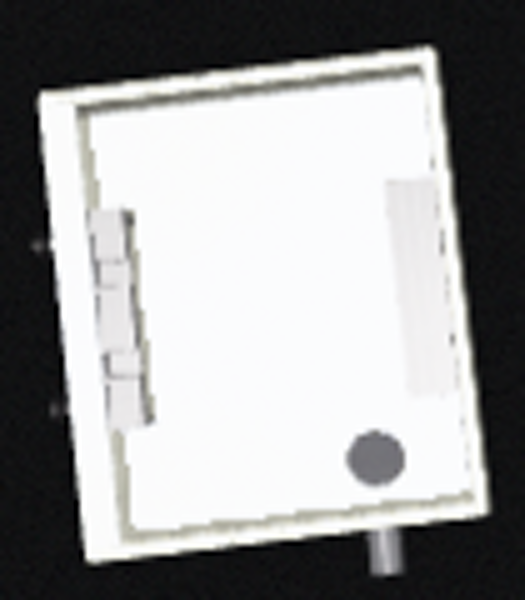

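The crop shows the notched rest from (92,210) to (150,425), with notches at about (112,273) and (123,362). The outer rim corners are (40,92), (435,47), (490,513) and (88,563). Next I convert these to world coordinates.

```bash
python3 - <<'E'
from h import *
px=lambda x,y,z: atz("top",145+(x+.5)/5-.5,135+(y+.5)/5-.5,z)[:2]
c=[px(x,y,.061) for x,y in[(40,92),(435,47),(490,513),(88,563)]]
print("corners",c,"sides",[np.linalg.norm(c[i]-c[i-1]) for i in range(4)])
ctr=np.mean(c,0); ex=(c[1]+c[2]-c[0]-c[3]);ex/=np.linalg.norm(ex);ey=np.array([-ex[1],ex[0]])
e2=c[0]+c[1]-c[2]-c[3];print("ctr",ctr,"ang x",np.degrees(np.arctan2(ex[1],ex[0])),"ang y",np.degrees(np.arctan2(e2[1],e2[0])))
for n,x,y,z in[("n1",112,273,.04),("n2",123,362,.04),("restTR",131,210,.05),("restBR",152,427,.045),("ledgeT",410,178,.04),("ledgeB",430,398,.04)]:
    q=px(x,y,z);print(n,q,"trough",(q-ctr)@ex,(q-ctr)@ey)
# subpixel rest profile: brightness in top picture along trough y at x in visible band
p,d=snapshot("top");g=cv2.cvtColor(p,cv2.COLOR_RGB2GRAY).astype(np.float32)
R,t,cc=pose("top")
def proj(P):
    q=R.T@(np.array(P)-t);return cc["fx"]*q[0]/q[2]+cc["cx"],cc["fy"]*q[1]/q[2]+cc["cy"]
ys=np.arange(-80,81,3)
for xs in(-.084,-.079,-.074):
    uv=np.array([proj([*(ctr+ex*xs+ey*y/1000),.05]) for y in ys],np.float32)
    print(xs,[int(a) for a in cv2.remap(g,uv[:,:1],uv[:,1:],cv2.INTER_LINEAR).ravel()])
print(ys)
# rail from mask of bright pixels
M=regions_of("rail_mid","top")[0]["mask"];M=cv2.dilate(M.astype(np.uint8),np.ones((5,5)))>0
gg=M&(g>140);P=np.array([atz("top",u,v,.034)[:2] for v,u in np.argwhere(gg)])
r=cv2.minAreaRect((P*1000).astype(np.float32));print(len(P),r)
dd=np.radians(r[2]) ; 
E
```

```text
corners [array([0.6507, 0.3171]), array([0.6762, 0.1035]), array([0.4249, 0.0725]), array([0.3977, 0.2865])] sides [np.float64(0.254817838541639), np.float64(0.2150730532277629), np.float64(0.2531627904757402), np.float64(0.21570849313722368)]
ctr [0.5374 0.1949] ang x -82.97750426129424 ang y 6.966517759723877
n1 [0.5542 0.2799] trough -0.08231660318787581 0.02705979920545821
n2 [0.5056 0.2731] trough -0.08146878742641371 -0.022001101593562073
restTR [0.5878 0.2685] trough -0.06691281154572871 0.0590573145849463
restBR [0.4703 0.256 ] trough -0.06881277057514786 -0.059144882557194266
ledgeT [0.607  0.1175] trough 0.08533591729163291 0.059647342154830404
ledgeB [0.4866 0.1057] trough 0.08230752660158418 -0.06131755818445791
-0.084 [190, 220, 231, 224, 217, 209, 208, 226, 232, 233, 233, 232, 230, 231, 231, 230, 216, 203, 225, 231, 230, 216, 225, 232, 230, 230, 230, 230, 230, 229, 229, 229, 228, 204, 219, 225, 224, 215, 212, 225, 227, 227, 228, 225, 226, 226, 225, 222, 213, 204, 197, 190, 190, 225]
-0.079 [250, 250, 251, 251, 251, 251, 251, 245, 235, 232, 232, 232, 231, 231, 232, 230, 215, 216, 231, 233, 233, 221, 227, 233, 232, 232, 231, 231, 230, 230, 229, 229, 226, 217, 223, 226, 226, 208, 213, 226, 228, 227, 227, 226, 226, 226, 225, 237, 249, 251, 251, 251, 251, 251]
-0.074 [251, 252, 251, 251, 251, 251, 252, 237, 215, 217, 211, 212, 217, 222, 231, 229, 207, 219, 233, 233, 230, 218, 226, 232, 232, 226, 218, 210, 210, 217, 223, 230, 229, 229, 228, 227, 227, 208, 208, 222, 227, 227, 223, 213, 208, 206, 210, 235, 250, 251, 251, 251, 251, 251]
[-80 -77 -74 -71 -68 -65 -62 -59 -56 -53 -50 -47 -44 -41 -38 -35 -32 -29
 -26 -23 -20 -17 -14 -11  -8  -5  -2   1   4   7  10  13  16  19  22  25
  28  31  34  37  40  43  46  49  52  55  58  61  64  67  70  73  76  79]
785 ((520.5728759765625, -236.0438232421875), (76.59968566894531, 203.89248657226562), 29.080045700073242)
```

Estimates:
- **Trough:** centre about (0.537, 0.196), yaw −83°.
- **Rest:** about +1 mm off the trough's middle.
- **Rail:** middle about (0.522, −0.240), yaw −59.7°.

I'll grip at (0.5265, −0.248) with tool yaw 120.3°.

Call:
play_rows(offset=[[0.0357,-0.009,0],[0.0357,-0.009,0],[0.0357,-0.009,0],[0.0357,-0.009,0],[0.0357,-0.009,0],[0.0357,-0.009,0],[0.0357,-0.009,0],[0.0357,-0.009,0],[0.0357,-0.009,0],[0.0357,-0.009,0],[0,0,0]], twist=[[0,0,0],[0,0,0],[0,0,0],[0,0,0],[0,0,0],[0,0,0],[0,0,0],[0,0,0],[0,0,0],[0,0,0],[0,0,0]], grip=[1,1,1,1,1,1,1,1,1,1,1])

```text
t: 3.57
eef_pos: [0.5307, -0.2432, 0.205]
tool_rot: [-179.9, -0.2, 27.4]
ft_force: [-0.2, -0.1, 0.6]
opening: 0.094
```

Call:
play_rows(offset=[[0,0,0],[0,0,0],[0,0,0],[0,0,0],[0,0,0],[0,0,0],[0,0,0],[0,0,0],[0,0,0],[0,0,0],[0,0,0],[0,0,0]], twist=[[0,0,-0.12],[0,0,-0.12],[0,0,-0.12],[0,0,-0.12],[0,0,-0.12],[0,0,-0.12],[0,0,-0.12],[0,0,-0.12],[0,0,-0.12],[0,0,-0.12],[0,0,-0.12],[0,0,-0.12]], grip=[1,1,1,1,1,1,1,1,1,1,1,1])

```text
t: 4.57
eef_pos: [0.5263, -0.2486, 0.2055]
tool_rot: [-180.0, 0.0, 109.8]
ft_force: [-0.6, 0.6, 0.0]
opening: 0.094
```

Call:
play_rows(offset=[[0,0,0.02],[0,0,0.02],[0,0,0],[0,0,0]], twist=[[0,0,-0.1],[0,0,-0.088],[0,0,0],[0,0,0]], grip=[1,1,1,1])

```text
t: 4.9
eef_pos: [0.5257, -0.248, 0.1643]
tool_rot: [-179.9, -0.2, 120.1]
ft_force: [0.4, -0.0, -0.7]
opening: 0.094
```

Call:
play_rows(offset=[[0,0,0.025],[0,0,0.025],[0,0,0.025],[0,0,0.025],[0,0,0.02],[0,0,0.015],[0,0,0.01],[0,0,0.006],[0,0,0],[0,0,0]], twist=[[0,0,0],[0,0,0],[0,0,0],[0,0,0],[0,0,0],[0,0,0],[0,0,0],[0,0,0],[0,0,0],[0,0,0]], grip=[1,1,1,1,1,1,1,1,1,1])

```text
t: 5.73
eef_pos: [0.5276, -0.2486, 0.0157]
tool_rot: [179.9, 0.1, 120.2]
ft_force: [0.6, 0.2, 0.2]
opening: 0.094
```

Call:
play_rows(offset=[[0,0,0],[0,0,0],[0,0,0],[0,0,0],[0,0,0],[0,0,0],[0,0,0],[0,0,0],[0,0,0],[0,0,0]], twist=[[0,0,0],[0,0,0],[0,0,0],[0,0,0],[0,0,0],[0,0,0],[0,0,0],[0,0,0],[0,0,0],[0,0,0]], grip=[-1,-1,-1,-1,-1,-1,-1,-1,-1,-1])

```text
t: 6.57
eef_pos: [0.527, -0.2481, 0.0147]
tool_rot: [180.0, 0.0, 120.3]
ft_force: [-1.2, 0.5, 2.0]
opening: 0.0593
```

The grasp holds, with the opening at 59 mm. Next I lift, carry, yaw to 97° and tilt the loop up 15°.

Call:
play_rows(offset=[[0,0,-0.005],[0,0,-0.015],[0,0,-0.025],[0,0,-0.025],[0,0,-0.025],[0,0,-0.025],[0,0,-0.025],[0,0,-0.025],[0,0,-0.02],[0,0,-0.01],[0,0,0]], twist=[[0,0,0],[0,0,0],[0,0,0],[0,0,0],[0,0,0],[0,0,0],[0,0,0],[0,0,0],[0,0,0],[0,0,0],[0,0,0]], grip=[-1,-1,-1,-1,-1,-1,-1,-1,-1,-1,-1])

```text
t: 7.48
eef_pos: [0.5278, -0.2486, 0.2175]
tool_rot: [179.9, 0.3, 120.3]
ft_force: [0.4, -1.0, -0.9]
opening: 0.0589
```

Call:
play_rows(offset=[[0.0295,0.0186,0],[0.0295,0.0186,0],[0.0295,0.0186,0],[0.0295,0.0186,0],[0.0295,0.0186,0],[0.0295,0.0186,0],[0.0295,0.0186,0],[0.0295,0.0186,0],[0.0295,0.0186,0],[0.0295,0.0186,0],[0.0295,0.0186,0],[0.03,0.0188,0]], twist=[[0,0,0],[0,0,0],[0,0,0],[0,0,0],[0,0,0],[0,0,0],[0,0,0],[0,0,0],[0,0,0],[0,0,0],[0,0,0],[0,0,0]], grip=[-1,-1,-1,-1,-1,-1,-1,-1,-1,-1,-1,-1])

```text
t: 8.48
eef_pos: [0.54, 0.1722, 0.2119]
tool_rot: [-179.8, -0.1, 120.2]
ft_force: [0.4, -0.8, -1.5]
opening: 0.0592
```

Call:
play_rows(offset=[[0,0,0],[0,0,0],[0,0,0],[0,0,0],[0,0,0],[0,0,0],[0,0,0],[0,0,0],[0,0,0],[0,0,0]], twist=[[0,0,0.1],[0,0,0.1],[0,0,0.1],[0,0,0.107],[0,-0.07,0],[0,-0.07,0],[0,-0.07,0],[0,-0.052,0],[0,0,0],[0,0,0]], grip=[-1,-1,-1,-1,-1,-1,-1,-1,-1,-1])

```text
t: 9.32
eef_pos: [0.5403, 0.1713, 0.212]
tool_rot: [-179.8, 15.0, 97.1]
ft_force: [0.1, 0.4, -1.2]
opening: 0.059
```

```bash
cat > look.py <<'E'
from h import *
import sys
ctr=np.array([.537,.196]);a=np.radians(-83);ex=np.array([np.cos(a),np.sin(a)]);ey=np.array([-ex[1],ex[0]])
def tr(P): return np.array([(P[:2]-ctr)@ex,(P[:2]-ctr)@ey,P[2]])*1000
if __name__=="__main__":
    s=state();print(s["eef_pos"],s["tool_rot"],s["ft_force"],"TCP tr",tr(s["eef_pos"]))
    for cam in["scene","top"]:
        p,d=snapshot(cam);np.savez(f"{cam}_{sys.argv[1]}.npz",p=p,d=d)
        cv2.imwrite(f"pics/{cam}_{sys.argv[1]}.png",cv2.resize(p[130:250,140:270] if cam=="top" else p[110:270,220:380],None,fx=4,fy=4,interpolation=cv2.INTER_CUBIC)[:,:,::-1])
        for n in["rail_mid","rail_end_a","rail_loop","wall_mid","flange","ledge"]:
            print(cam,n,*[(round(float(r["confidence"]),2),tr(w(cam,r["centre"])).round(1)) for r in landmark_of(n,cam)[:2]])
E
python3 look.py 1; python3 -c "
import cv2,numpy as np
a=cv2.imread('pics/top_1.png');b=cv2.imread('pics/scene_1.png');print(a.shape,b.shape)"
```

```text
[0.5403 0.1713 0.212 ] [-179.7568   15.0101   97.0939] [ 0.0586  0.424  -1.1862] TCP tr [ 24.9436   0.2367 212.0337]
scene rail_mid (0.65, array([  7.9,   2.3, 229.3]))
scene rail_end_a (0.98, array([-75.8,  23.1, 199.6])) (0.79, array([-79.2, -22.2, 202.4]))
scene rail_loop (0.83, array([106. ,   1.6, 248.9]))
scene wall_mid (0.89, array([-104.9,   -0.7,   40.3]))
scene flange (0.85, array([-86.5,   0.1,  57.8]))
scene ledge (0.96, array([86.3, -2.3, 39.4])) (0.36, array([-105.7,   -0.9,   40.8]))
top rail_mid (0.7, array([ 11.3,   2.6, 226.6]))
top rail_end_a
top rail_loop (0.97, array([105.8,  -2.4, 256.1]))
top wall_mid (0.45, array([109. ,  -0.9, 257.3]))
top flange
top ledge (0.74, array([82.8, -2. , 41.6]))
(480, 520, 3) (640, 640, 3)
```

View pics/top_1.png

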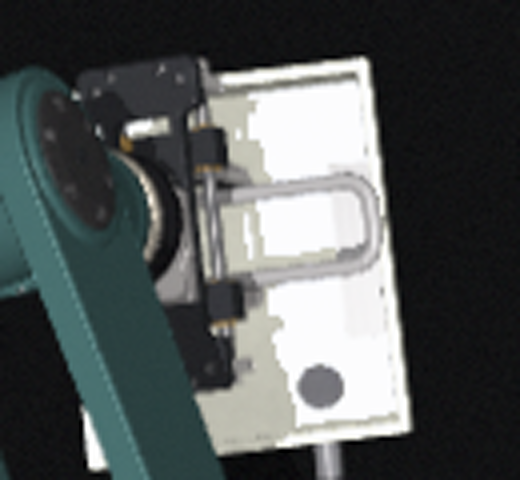

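The rail is held square. The view shows the loop at (375,225) over the ledge side and the legs parallel to the trough. The tips are near trough x −78, and their mean y is about 0.4 mm. I'll lower it to a hover just above the rest.

Call:
play_rows(offset=[[0.0065,0,0.0242],[0.0065,0,0.0242],[0.0065,0,0.0242],[0.0065,0,0.0242],[0.005,0.0005,0.0185],[0.0025,0,0.0095],[0,0,0],[0,0,0],[0,0,0]], twist=[[0,0,0],[0,0,0],[0,0,0],[0,0,0],[0,0,0],[0,0,0],[0,0,0],[0,0,0],[0,0,0]], grip=[-1,-1,-1,-1,-1,-1,-1,-1,-1])

```text
t: 10.77
eef_pos: [0.5428, 0.1712, 0.0871]
tool_rot: [179.8, 15.0, 96.9]
ft_force: [-0.4, 0.4, -1.1]
opening: 0.059
```

```bash
python3 look.py 2; python3 -c "
import cv2,numpy as np
p=np.load('scene_2.npz')['p'];cv2.imwrite('pics/s2.png',cv2.resize(p[150:250,240:345],None,fx=6,fy=6,interpolation=cv2.INTER_CUBIC)[:,:,::-1])"
```

```text
[0.5428 0.1712 0.0871] [179.8136  14.9853  96.8858] [-0.3689  0.4319 -1.0713] TCP tr [25.3386  2.7737 87.0769]
scene rail_mid (0.61, array([236.3, 202.6,   0.1])) (0.51, array([ 13.5,   4.1, 100.7]))
scene rail_end_a (0.71, array([-76.7,  27. ,  76.1])) (0.67, array([-79.6, -21.8,  77.3]))
scene rail_loop (0.62, array([105. ,   2.6, 129.1])) (0.37, array([-290.7,    7. ,    1. ]))
scene wall_mid (0.61, array([-107.5,   -1. ,   40.9]))
scene flange (0.71, array([-86.6,  -1.7,  58.5]))
scene ledge (0.92, array([87.6, -2.5, 38.2]))
top rail_mid (0.79, array([11.3, -0.2, 98.4]))
top rail_end_a (0.7, array([-295.3,   11.2,    1.7]))
top rail_loop (0.78, array([108. ,  -0.7, 130.4]))
top wall_mid (0.91, array([-105.4,    0.3,   38.8]))
top flange (0.89, array([-86.3,   0.1,  60. ]))
top ledge (0.95, array([82.1, -2.4, 39.9])) (0.39, array([-87.7,   0.1,  57.7]))
```

View pics/s2.png

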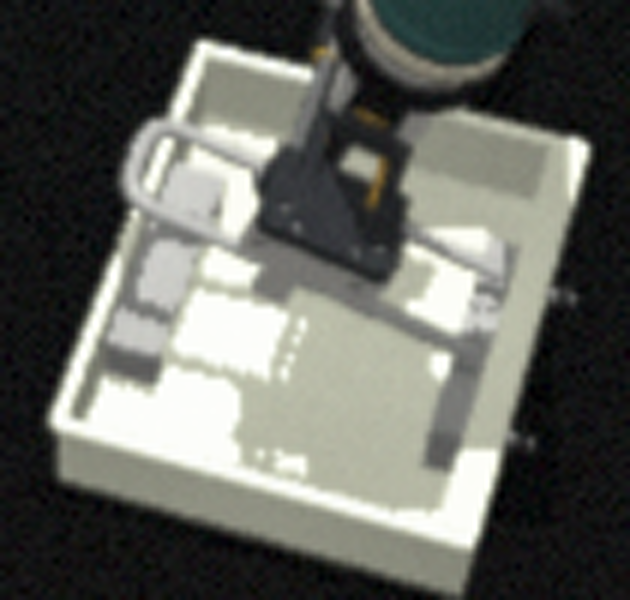

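Tips hover over the rest, with the right leg's tip near (505,270). The scene view confirms the layout. Now I'll compare the rest and rail y within the scene camera alone, and average out the pose noise.

```bash
python3 - <<'E'
from look import *
R,t,cc=pose("scene")
def proj(P):
    q=R.T@(np.array(P)-t);return cc["fx"]*q[0]/q[2]+cc["cx"],cc["fy"]*q[1]/q[2]+cc["cy"]
def prof(f,x,z,ys):
    g=cv2.cvtColor(np.load(f)["p"],cv2.COLOR_RGB2GRAY)
    uv=np.array([proj([*(ctr+ex*x+ey*y/1000),z]) for y in ys],np.float32)
    return [int(a) for a in cv2.remap(g,uv[:,:1],uv[:,1:],cv2.INTER_LINEAR).ravel()]
ys=np.arange(-70,71,2)
for x in(-.081,-.077,-.073):print(x,list(zip(ys.tolist(),prof("scene0.npz",x,.05,ys))))
E1=[];S=[]
for i in range(8):
    s=state();S.append(np.r_[tr(s["eef_pos"]),s["tool_rot"]%360,s["ft_force"]]);snapshot("scene")
    r=[tr(w("scene",q["centre"])) for q in landmark_of("rail_end_a","scene") if q["confidence"]>.4]
    print(np.round(r,1).tolist(), [tr(w("scene",q["centre"])).round(1) for q in landmark_of("rail_loop","scene")[:1]])
print(np.mean(S,0),np.std(S,0))
E
```

```text
-0.081 [(-70, 250), (-68, 250), (-66, 250), (-64, 250), (-62, 247), (-60, 242), (-58, 231), (-56, 217), (-54, 209), (-52, 202), (-50, 202), (-48, 203), (-46, 203), (-44, 203), (-42, 202), (-40, 202), (-38, 200), (-36, 198), (-34, 186), (-32, 170), (-30, 145), (-28, 122), (-26, 124), (-24, 142), (-22, 173), (-20, 196), (-18, 203), (-16, 206), (-14, 206), (-12, 206), (-10, 206), (-8, 206), (-6, 208), (-4, 207), (-2, 204), (0, 204), (2, 205), (4, 204), (6, 204), (8, 204), (10, 205), (12, 203), (14, 200), (16, 189), (18, 173), (20, 146), (22, 127), (24, 126), (26, 144), (28, 175), (30, 193), (32, 202), (34, 204), (36, 203), (38, 204), (40, 205), (42, 205), (44, 205), (46, 203), (48, 203), (50, 205), (52, 206), (54, 205), (56, 202), (58, 198), (60, 175), (62, 146), (64, 120), (66, 102), (68, 98), (70, 96)]
-0.077 [(-70, 250), (-68, 250), (-66, 250), (-64, 250), (-62, 248), (-60, 239), (-58, 228), (-56, 215), (-54, 204), (-52, 202), (-50, 201), (-48, 200), (-46, 200), (-44, 200), (-42, 200), (-40, 201), (-38, 201), (-36, 198), (-34, 189), (-32, 164), (-30, 141), (-28, 124), (-26, 128), (-2
[... 1388 characters left out ...]
ray([102.9,   0.8, 124.1])]
[[-76.5, 24.8, 74.3], [-79.8, -22.6, 79.1]] [array([103.9,   3.5, 125.1])]
[[-75.6, 24.0, 73.3], [-79.9, -20.2, 79.2], [88.1, -1.5, 39.2]] [array([106.1,   2.3, 123.5])]
[[-81.1, -19.6, 75.6], [-77.1, 24.4, 72.1]] [array([104. ,   2.6, 124.8])]
[[-81.2, -22.1, 74.8], [-75.8, 25.0, 77.1]] [array([105.3,   2.4, 124.1])]
[[-79.1, -22.3, 76.4]] [array([104.9,   0.3, 124.1])]
[[-79.4, -24.1, 76.8], [-77.2, 25.7, 72.7]] [array([104.1,   1.7, 123.4])]
[[-76.0, 24.5, 73.4], [-81.3, -18.6, 81.0]] [array([101.2,  -0.1, 125.8])]
[ 25.5643   1.5787  85.2168 180.0012  15.0166  96.9339  -0.1834   0.1778
  -1.0085] [0.0142 0.0163 0.0315 0.0032 0.0012 0.0006 0.5765 0.4947 0.8428]
```

The rest middle is about y=+1.5 in both views. The rail middle is 1.6 mm in the images and 1.58 mm by the arm, so they are aligned. I'll lower the tips into the notches.

Call:
play_rows(offset=[[0.0016,0,0.0058],[0.0016,0,0.0058],[0.0016,0,0.0058],[0.0005,0,0.0019],[0.0005,0,0.0019],[0.0005,0,0.0019],[0,0,0],[0,0,0],[0,0,0]], twist=[[0,0,0],[0,0,0],[0,0,0],[0,0,0],[0,0,0],[0,0,0],[0,0,0],[0,0,0],[0,0,0]], grip=[-1,-1,-1,-1,-1,-1,-1,-1,-1])

```text
t: 13.42
eef_pos: [0.5419, 0.171, 0.0616]
tool_rot: [180.0, 15.0, 96.9]
ft_force: [-0.5, 0.3, -0.5]
opening: 0.059
```

Call:
play_rows(offset=[[0.0003,0,0.001],[0.0003,0,0.001],[0.0003,0,0.001],[0,0,0],[0,0,0],[0,0,0]], twist=[[0,0,0],[0,0,0],[0,0,0],[0,0,0],[0,0,0],[0,0,0]], grip=[-1,-1,-1,-1,-1,-1])

```text
t: 13.92
eef_pos: [0.5417, 0.171, 0.0582]
tool_rot: [180.0, 15.0, 96.9]
ft_force: [0.4, 0.9, -1.4]
opening: 0.0592
```

Call:
play_rows(offset=[[0.0003,0,0.001],[0,0,0],[0,0,0],[0,0,0]], twist=[[0,0,0],[0,0,0],[0,0,0],[0,0,0]], grip=[-1,-1,-1,-1])

```text
t: 14.25
eef_pos: [0.5417, 0.171, 0.0571]
tool_rot: [180.0, 15.0, 96.9]
ft_force: [0.4, -0.0, -0.7]
opening: 0.0592
```

Call:
play_rows(offset=[[0.0003,0,0.001],[0,0,0],[0,0,0],[0,0,0]], twist=[[0,0,0],[0,0,0],[0,0,0],[0,0,0]], grip=[-1,-1,-1,-1])

```text
t: 14.58
eef_pos: [0.5416, 0.1711, 0.0561]
tool_rot: [-180.0, 15.0, 96.9]
ft_force: [-0.4, 0.8, -1.2]
opening: 0.0593
```

```bash
python3 look.py 3; python3 -c "
import cv2,numpy as np
p=np.load('scene_3.npz')['p'];cv2.imwrite('pics/s3.png',cv2.resize(p[165:235,270:345],None,fx=8,fy=8,interpolation=cv2.INTER_CUBIC)[:,:,::-1])"
```

```text
[0.5416 0.1711 0.0561] [-179.9982   15.0163   96.9342] [-0.3611  0.7899 -1.2463] TCP tr [25.3003  1.5697 56.0742]
scene rail_mid (0.7, array([ 9.1,  5.3, 70.9]))
scene rail_end_a (0.75, array([-76.7,  24.2,  44.6])) (0.66, array([-80.1, -23.1,  46.5]))
scene rail_loop (0.68, array([235.7, 204.6,  -0.8])) (0.55, array([101.6,   2.5,  93.8]))
scene wall_mid (0.73, array([-108.1,   -1.1,   37.8]))
scene flange (0.55, array([-90.1,   1.5,  54.5]))
scene ledge (0.67, array([86.1, -2.1, 38.9])) (0.4, array([-76.8,  23.2,  42.8]))
top rail_mid (0.53, array([10.9, -1.5, 67.1]))
top rail_end_a
top rail_loop (0.68, array([102.9,  -3.4,  96.8]))
top wall_mid (0.95, array([-102.7,    2.5,   37. ]))
top flange (0.67, array([-84.9,   1.1,  56.3])) (0.33, array([437.7, -59. ,  -3.6]))
top ledge (0.91, array([81.6, -4.3, 38.3]))
```

View pics/s3.png

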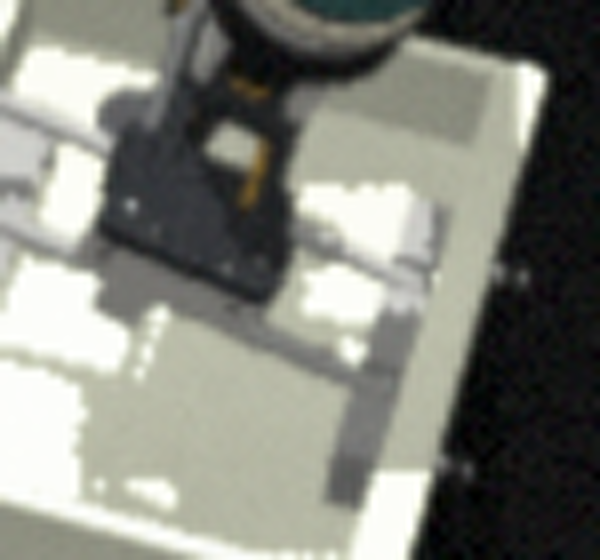

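Both legs run down into the notches, the near one at (425,275) and the far one at (370,375), with no contact force at tip z≈46. I'll slide under the flange towards the wall.

Call:
play_rows(offset=[[0.0029,0,-0.0008],[0.0029,0,-0.0008],[0.0029,0,-0.0008],[0.0029,0,-0.0008],[0.0029,0,-0.0008],[0,0,0],[0,0,0]], twist=[[0,0,0],[0,0,0],[0,0,0],[0,0,0],[0,0,0],[0,0,0],[0,0,0]], grip=[-1,-1,-1,-1,-1,-1,-1])

```text
t: 15.87
eef_pos: [0.5398, 0.1863, 0.0562]
tool_rot: [180.0, 15.0, 97.0]
ft_force: [0.0, 0.8, -1.7]
opening: 0.0592
```

Call:
play_rows(offset=[[0.0015,0,-0.0004],[0.0014,0,-0.0004],[0,0,0],[0,0,0]], twist=[[0,0,0],[0,0,0],[0,0,0],[0,0,0]], grip=[-1,-1,-1,-1])

```text
t: 16.2
eef_pos: [0.5395, 0.189, 0.0562]
tool_rot: [180.0, 15.0, 96.9]
ft_force: [0.7, -0.3, -0.8]
opening: 0.0593
```

Call:
play_rows(offset=[[0.001,0,-0.0003],[0,0,0],[0,0,0]], twist=[[0,0,0],[0,0,0],[0,0,0]], grip=[-1,-1,-1])

```text
t: 16.45
eef_pos: [0.5395, 0.1894, 0.0564]
tool_rot: [180.0, 15.1, 96.9]
ft_force: [1.4, -2.5, -1.0]
opening: 0.059
```

Call:
play_rows(offset=[[0.001,0,-0.0003],[0,0,0],[0,0,0]], twist=[[0,0,0],[0,0,0],[0,0,0]], grip=[-1,-1,-1])

```text
t: 16.7
eef_pos: [0.5395, 0.1896, 0.0566]
tool_rot: [180.0, 15.2, 96.9]
ft_force: [0.8, -5.7, -0.1]
opening: 0.0591
```

Call:
play_rows(offset=[[0.001,0,-0.0003],[0,0,0],[0,0,0]], twist=[[0,0,0],[0,0,0],[0,0,0]], grip=[-1,-1,-1])

```text
t: 16.95
eef_pos: [0.5395, 0.1897, 0.0568]
tool_rot: [-180.0, 15.3, 96.9]
ft_force: [0.6, -6.7, 1.2]
opening: 0.059
```

The wall is felt at TCP y≈0.1893. I'll back off 2.5 mm and swing the loop down about the tips.

Call:
play_rows(offset=[[-0.0024,0,0.0006],[0,0,0],[0.001,0,0.0054],[0.001,0,0.0054],[0.001,0,0.0054],[0,0,0],[0,0,0],[0,0,0]], twist=[[0,0,0],[0,0,0],[0,0.0524,0],[0,0.0524,0],[0,0.0524,0],[0,0,0],[0,0,0],[0,0,0]], grip=[-1,-1,-1,-1,-1,-1,-1,-1])

```text
t: 17.62
eef_pos: [0.5395, 0.189, 0.04]
tool_rot: [-180.0, 6.1, 97.0]
ft_force: [0.5, -2.3, -0.9]
opening: 0.0588
```

```bash
python3 look.py 4
```

```text
[0.5395 0.189  0.04  ] [-179.9993    6.1084   96.9515] [ 0.5421 -2.2641 -0.8571] TCP tr [ 7.2966  1.6268 40.0469]
scene rail_mid (0.72, array([-4.4,  3.8, 55.8]))
scene rail_end_a (0.8, array([-97.1,  22.8,  45.5])) (0.61, array([-99.5, -19.1,  47.4]))
scene rail_loop (0.49, array([88.9,  1.5, 66.7]))
scene wall_mid (0.98, array([-105. ,   -1.3,   39.6])) (0.27, array([85.1, -0.1, 37.4]))
scene flange (0.64, array([-89.4,   0.7,  59.2]))
scene ledge (0.68, array([86.2, -2.3, 40.4]))
top rail_mid (0.73, array([-5.5, -0.2, 54. ]))
top rail_end_a (0.53, array([-95.4, -24.4,  46. ])) (0.51, array([-6.7,  1.6, 54.9]))
top rail_loop (0.63, array([92.9, -1.9, 70.8]))
top wall_mid (0.74, array([-106.2,    1.5,   42.6]))
top flange (0.97, array([-86.6,   2.1,  56. ]))
top ledge (0.27, array([-6.2, -0.7, 54.7]))
```

Call:
play_rows(offset=[[0.0002,0,0.0045],[0.0007,0,0.0045],[0,0,0],[0,0,0],[0,0,0]], twist=[[0,0.0436,0],[0,0.0436,0],[0,0,0],[0,0,0],[0,0,0]], grip=[-1,-1,-1,-1,-1])

```text
t: 18.73
eef_pos: [0.5393, 0.1898, 0.031]
tool_rot: [-180.0, 1.0, 97.0]
ft_force: [0.0, -3.3, -0.7]
opening: 0.0591
```

Call:
play_rows(offset=[[0,0,0.0015],[0,0,0],[0,0,0]], twist=[[0,0.015,0],[0,0,0],[0,0,0]], grip=[-1,-1,-1])

```text
t: 18.98
eef_pos: [0.5394, 0.1899, 0.0294]
tool_rot: [180.0, 0.1, 96.9]
ft_force: [-0.1, -1.6, -0.8]
opening: 0.0591
```

```bash
python3 look.py 5
```

```text
[0.5394 0.1899 0.0294] [179.9895   0.1056  96.9433] [-0.1266 -1.601  -0.789 ] TCP tr [ 6.3414  1.6492 29.413 ]
scene rail_mid (0.76, array([-5.4,  0.7, 48.9]))
scene rail_end_a (0.48, array([-98.1, -21.9,  49.2])) (0.47, array([-95. ,  24.1,  45.2]))
scene rail_loop (0.43, array([441. , -62.2,   0.6]))
scene wall_mid
scene flange (0.6, array([-86. ,   0. ,  57.9]))
scene ledge (0.92, array([86.3, -2.3, 37.6]))
top rail_mid
top rail_end_a (0.57, array([-294.5,   11.9,    0.5]))
top rail_loop (0.68, array([95.5, -1. , 50.3]))
top wall_mid
top flange (0.56, array([-86.8,  -0.9,  58.5]))
top ledge (0.59, array([83.3, -2.5, 38.4])) (0.2, array([95.2, -2. , 51.7]))
```

View pics/scene_5.png

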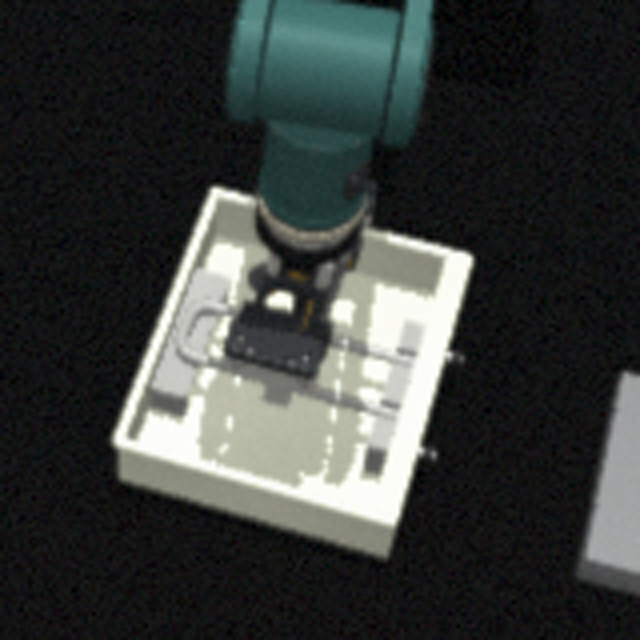

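The rail is level with its loop at (195,335) over the ledge and its legs in the notches. It is about 0.7 mm above its seat, so I'll lower it until it touches.

Call:
play_rows(offset=[[0,0,0.001],[0,0,0],[0,0,0]], twist=[[0,0,0],[0,0,0],[0,0,0]], grip=[-1,-1,-1])

```text
t: 19.93
eef_pos: [0.5397, 0.1895, 0.0288]
tool_rot: [180.0, 0.1, 96.9]
ft_force: [-0.9, 0.1, 0.4]
opening: 0.0586
```

Call:
play_rows(offset=[[0,0,0.001],[0,0,0],[0,0,0]], twist=[[0,0,0],[0,0,0],[0,0,0]], grip=[-1,-1,-1])

```text
t: 20.18
eef_pos: [0.5397, 0.1895, 0.0287]
tool_rot: [179.9, 0.1, 96.9]
ft_force: [-2.2, -0.5, 5.5]
opening: 0.0588
```

It touches down at exactly the expected height. I'll release and withdraw.

Call:
play_rows(offset=[[0,0,-0.001],[0,0,0],[0,0,0],[0,0,0],[0,0,0],[0,0,0],[0,0,0],[0,0,0],[0,0,0]], twist=[[0,0,0],[0,0,0],[0,0,0],[0,0,0],[0,0,0],[0,0,0],[0,0,0],[0,0,0],[0,0,0]], grip=[-1,0.3,0.5,0.8,1,1,1,1,1])

```text
t: 20.93
eef_pos: [0.5394, 0.1893, 0.0283]
tool_rot: [-180.0, 0.2, 96.9]
ft_force: [0.0, 0.0, -0.2]
opening: 0.0936
```

Call:
play_rows(offset=[[0,0,-0.01],[0,0,-0.02],[0,0,-0.03],[0,0,-0.03],[0,0,-0.03],[0,0,-0.03],[0,0,-0.03],[0,0,0]], twist=[[0,0,0],[0,0,0],[0,0,0],[0,0,0],[0,0,0],[0,0,0],[0,0,0],[0,0,0]], grip=[1,1,1,1,1,1,1,1])

```text
t: 21.6
eef_pos: [0.5425, 0.1906, 0.2175]
tool_rot: [179.2, 0.0, 96.9]
ft_force: [-0.1, -0.4, 1.7]
opening: 0.0942
```

Call:
play_rows(offset=[[-0.03,0,0],[-0.035,0,0],[-0.035,0,0],[-0.035,0,0],[-0.035,0,0],[-0.035,0,0],[-0.03,0,0],[0,0,0],[0,0,0]], twist=[[0,0,0],[0,0,0],[0,0,0],[0,0,0],[0,0,0],[0,0,0],[0,0,0],[0,0,0],[0,0,0]], grip=[1,1,1,1,1,1,1,1,1])

```text
t: 22.35
eef_pos: [0.5675, -0.0448, 0.2086]
tool_rot: [-180.0, 0.1, 96.8]
ft_force: [0.5, 0.0, -1.1]
opening: 0.0945
```

```bash
python3 look.py 6; python3 - <<'E'
from look import *
for cam in("scene","top"):
    C=cloud(cam,np.load(f"{cam}_6.npz")["d"]); M=regions_of("rail_mid",cam)
    if M:
        Q=np.array([tr(p) for p in C[M[0]["mask"]]]);
        for a,b in((-90,-70),(-60,0),(0,60),(70,100)):
            k=Q[(Q[:,0]>a)&(Q[:,0]<b)];print(cam,a,len(k),np.percentile(k[:,2],[50,80]) if len(k) else "",np.percentile(k[:,1],[3,97]) if len(k) else "")
    for n in("stain_bottle","slide_jar","slide_box"):print(n,[w(cam,q["centre"]) for q in landmark_of(n,cam)[:1]])
E
```

```text
[ 0.5675 -0.0448  0.2086] [-179.9623    0.1145   96.7582] [ 0.4829  0.0245 -1.1306] TCP tr [242.6858   0.9516 208.6029]
scene rail_mid (0.89, array([-4.1,  2.2, 46.4]))
scene rail_end_a (0.84, array([-100.1,  -21.7,   45.3])) (0.68, array([-96.6,  25.1,  45.1]))
scene rail_loop (0.72, array([91.6,  1.8, 44.2]))
scene wall_mid (0.75, array([-106.6,   -1.3,   40.2]))
scene flange (0.97, array([-87.1,   1.2,  57. ]))
scene ledge (0.9, array([86.4, -0. , 39.3]))
top rail_mid (0.91, array([-3.8, -0.2, 40.9]))
top rail_end_a (0.73, array([-97.1, -21.8,  44.4])) (0.64, array([-97.1,  25.7,  44.4]))
top rail_loop (0.58, array([94.2, -1.6, 47.9]))
top wall_mid (0.73, array([-100.4,    0.9,   39.1]))
top flange (0.94, array([-87.3,   2.2,  58.5]))
top ledge (0.89, array([83.3, -4. , 42.8]))
scene -90 8 [51.6912 52.8648] [-23.7466  29.1917]
scene -60 81 [50.4128 52.829 ] [-24.5562  31.6386]
scene 0 103 [50.3704 52.4995] [-26.0213  33.3363]
scene 70 78 [50.113  51.9805] [-27.5557  28.5775]
stain_bottle [array([ 0.7622, -0.13  , -0.0016])]
slide_jar [array([ 0.5304, -0.2487,  0.0012])]
slide_box [array([0.5106, 0.486 , 0.0003])]
top -90 50 [49.7603 52.6223] [-27.5599  30.3456]
top -60 165 [49.0709 52.3576] [-28.123   30.5399]
top 0 160 [49.6681 52.4137] [-28.7333  29.7578]
top 70 105 [48.8953 51.6116] [-27.766   27.3661]
stain_bottle [array([ 0.7611, -0.129 ,  0.001 ])]
slide_jar [array([0.5486, 0.1014, 0.0478])]
slide_box [array([0.5101, 0.4893, 0.0017])]
```

View pics/top_6.png

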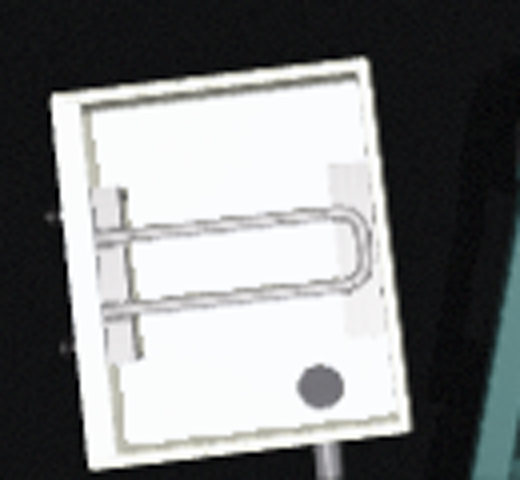

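View pics/scene_6.png

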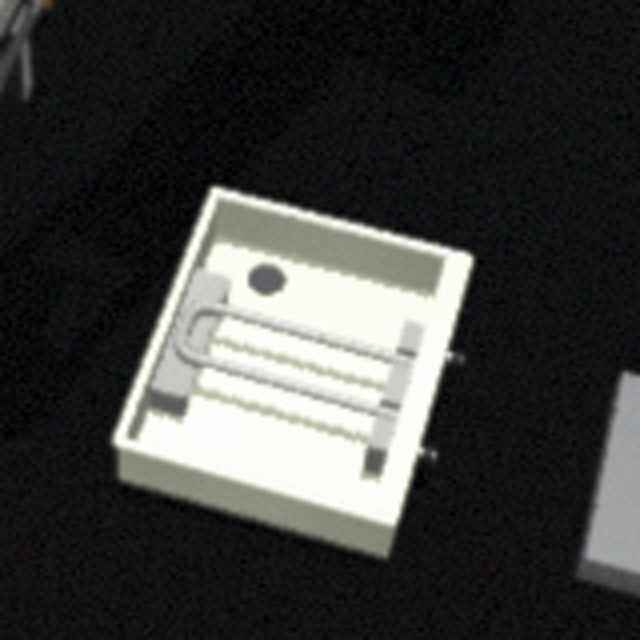

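The top view shows the legs in both notches at (103,240) and (110,312), passing under the flange, with the loop at (365,250) on the ledge. The scene view agrees. The top of the tube measures 50 mm all along, which puts its centre at 45 mm, and the tips are near x −97. I'm handing in.

```bash
python3 -c "
from rig import *
print(hand_in())"
```

```text
the job is handed in; nothing more can be done
None
```

The rail is fitted in the trough and released, and I handed the job in at about 23 s of the 64 s allowed. No verdict was reported. I gripped the rail across both legs and carried it over tilted 15°. I lowered the tips into the notches and slid them under the flange until they touched the wall. I then swung the loop down onto the ledge, let go and moved the arm clear.

**Final checks:**
- **Height:** the top of the tube measures about 50 mm all along, so its centre is at about 45 mm (allowed 42 to 48 mm).
- **Open ends:** the tips read x −97 to −100 mm, y about +25 and −22 mm, with one in each notch in both views. The limits are x below −89 mm and y 13 to 37 mm either side.
- **Loop:** it reads 44 mm high in the scene view and 47.9 mm in the top view. I trust the depth reading of about 45 mm more.
- **Forces:** the largest contact I read was about 7 N.

**Check that failed:** in the final look the network did not find the slide jar; its two reports were false hits on the drainer and the trough. The arm never went near it. The bottle and slide box read as unmoved, within the network's error.

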